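# Pin a brass plaque into the engraving jig and hold it shut

## Robot

A 6-joint arm with a two-finger parallel gripper is mounted at the origin on the work surface. World frame = base frame: x ahead of the robot, y to its left, z up, the work surface at z = 0. Lengths are in m, angles in rad, forces in N, time in s.
With the tool pointing down it reaches from about 0.325 to 0.775 m from the base axis. Payload 5.5 kg.
Tool frame: the origin (TCP) lies midway between the tips of the shut fingers; the grasp point (between the pads) lies manip.grip_depth behind it (manip.grip_depth is the distance from the TCP to the grasp point, in m); z points along the fingers, y is the direction in which the jaws open and shut (so a half turn about z gives the same grasp; the last joint's range is limited). The gripper opens to 88 mm and grips with 3 to 60 N. Pads are 20 mm wide; open, the fingers measure 115 mm over their backs; the gripper's body (75 mm by 178 mm) begins 61 mm behind the grasp point.
Start: joints at [-1.307, 0.091, 1.231, -0, 1.82, -0.057], TCP at [0.189, -0.569, 0.223] pointing down, gripper open.
Joint ranges: [-2.87, 2.87], [-0.86, 2.18], [0.17, 2.46], [-1.51, 4.65], [0.06, 2.69], [-2.65, 2.65]. Speed limits (rad/s): [2.57, 2.57, 3.01, 3.14, 3.14, 3.14].

## Interface

Orientations are given as a unit quaternion [x, y, z, w].
In Python, from cell import readout, vision, manip gives the robot as it stands. The module is installed in compiled form; this text tells all that it offers.
- The arm moves only by the shell command python3 -m creep 'ROWS' [OPENING] [FORCE]. ROWS is text: rows parted by semicolons, each of 4 numbers parted by spaces: the shift along the tool's x, y, z in mm, then the turn about the tool's z in degrees. A call has exactly 8 rows; each row shifts and turns the commanded pose from where the row before left it, along the tool's axes as they then stand; what a row does not reach is not made up. A row lasts 1/12 s, in which the tool goes at most 41.7 mm and 7.16 degrees, less where a joint would pass 70% of its speed; a pose out of reach is approached as far as the arm can. A call with a gripper value outside its range is refused whole. OPENING is the opening in per cent of the stroke, from 0 (shut) to 100 (fully open), set as the call begins (- or left out, the last holds). The fingers move at their own pace and stop on an object; FORCE is the grip in N (left out, the last holds). Time passes only in rows, so rows that do not move let the fingers close, or fill a call up. It gives the time, the measured TCP pose, the force and the opening at its end, in the units of the state.
- readout.sense(): the state, without advancing time (a new reading comes with each control period).
- vision.snapshot(name): name is "side" or "top" or "wrist"; returns a dict with "pixels" (480x640x3 uint8, blue, green, red), "fovy" (degrees; the focal length in pixels is half the picture's height over the tangent of half this angle, whatever the lens; pixels are square), "cx", "cy" (the principal point, pixels), "T" (4x4, takes a point from camera to world coordinates); the wrist camera has in their place "tool_from_camera" (4x4, takes a point from camera to tool coordinates, whose origin is the TCP and whose axes are the flange's). Camera axes: x right, y down, z forward; pixel columns grow to the right and rows downward; lengths in m; the calibration is good to about 2 mm. The wrist camera is an equidistant fisheye: a pixel r from the principal point sees the ray r / f radians off the axis. A picture is of the moment at which its call begins: read the wrist's pose just before it. There is no depth.
- manip.hand_in(): hands the job in, once; it reports no verdict.
The state is a dict: "time_s": time; "joint_positions": joint angles; "qvel": joint speeds; "tau": joint torques, N m; "eef_pos": TCP position; "tool_rot": TCP orientation; "force": force on the tool from outside, world axes, zero at the start; "ft_torque": the same for the moment, N m; "grip_width": finger opening in m.
Only numpy, scipy, OpenCV 4.12 (cv2) and the standard library are available. Lean on these libraries where they do the work, as an engineer would, in place of code of your own. Each camera call takes 0.05 s, during which the arm holds its last target. There are 200 camera calls.

## Task

Slide the brass plaque along the jig's bed, without lifting it, fully home against the stop, fold the hinged window frame flat down over it, then take the flanged pin from the wooden stand and push it through the frame's hole into the base until its flange sits on the frame. Finish holding: keep the fingers on the pin, still pressing it down firmly (about 10 N) so that the two halves stay pressed shut; do not let go. Leave the other tools and pieces where they are.

Things in the scene. Friction and masses are not known exactly. Their poses are not given: they have to be found in the camera images.
- jig: Clamshell engraving jig, fixed: a dark steel base plate 140 (x) by 270 (y) by 18 mm, its flat top is the bed. Origin: on the bench, below where the centre of the seated plaque belongs. The base runs from y = -205 (open end, the loading apron) to +65 mm. The frame's hinge lies along x at y = +47 mm. Slide direction: +y.
- jig_stop (a point): Middle of the stop's face, at bed height, 26 mm towards +y from the jig's origin: a bar 7 mm high across the slide. Two guide rails 9.5 mm high (inner faces at jig x = +-38 mm) run from y = -30 to +30 mm; from y = -27 to -66 mm lead-in bars flare out from them to about x = +-62 mm
- jig_hole (a point): Mouth of the pin hole in the base, at the height of the bed, 42 mm towards -y from the jig's origin, on its centre line; a vertical through hole 13 mm wide. The plaque passes over it when it slides in.
- leaf (a joint): Hinge angle of the window frame, rad: 0 = shut (level, on the rails), 1.57 = upright, 2.1 = leaning fully back to +y. Stiff hinge: it stays where it is left; 2 to 4 N at the free edge moves it. Aluminium plate 110 mm along the hinge, 105 mm from hinge axis to free edge, 8 mm thick, window 53 by 35 mm. Shut: underside 27.5 mm, upper face 35.5 mm above the bench, free edge at jig y = -58 mm
- leaf_hinge (a point): Middle of the frame's hinge axis (mid-thickness of the frame), 31.5 mm above the bench; the axis runs along the jig's x.
- leaf_hole (a point): Mouth of the frame's pin hole (13 mm wide) in its outer face (the upper face when shut), 89 mm from the hinge axis; when shut it lies right above the base's hole.
- plaque: Plain brass plaque, 70 (its x) by 50 (its y) by 8 mm, corners rounded to 6 mm radius, 0.17 to 0.34 kg, lying loose on the apron, its long side roughly across the jig (along jig x). Origin: centre of its underside. Home, its origin is at the jig's x = y = 0, on the bed.
- stand: Wooden block 170 (x) by 60 (y) by 34 mm, fixed, with three 13 mm holes in a row at x = -50, 0, +50 mm; a different steel tool stands in each. Origin: centre of its underside.
- pin: Flanged steel pin, 83 g, upright in one of the stand's holes: a shank 10 mm wide and 30 mm long with a chamfered foot, then a flange 24 mm wide and 4 mm thick (it rests on the stand), then a round grip 16 mm wide and 32 mm high. Origin: centre of the foot; z along the pin, grip top at z = 66 mm. Fully in, its flange rests on the shut frame and its foot is 5.5 mm above the bench.
- punch: Bystander: steel ball punch in the stand, round 18 mm collar and ball top, no wide flange, 58 mm overall. Origin: its foot.
- drift: Bystander: steel drift in the stand, with an 18 mm square head 16 mm high. Origin: its foot.
- graver: Bystander: graver with mushroom-shaped wooden handle, 106 mm long, lying beside the jig on its +x side. Origin: on the bench, near the ferrule.
- offcut: Bystander: brass bar 22 by 75 by 10 mm on the bench, on the robot's side of the jig. Origin: centre of its underside.
- washer: Bystander: flat steel ring 42 mm wide, 6 mm thick, near the stand. Origin: centre of its underside.
- handle: Bystander: turned wooden knob 48 mm wide, 50 mm high, standing on the bench beyond the jig's hinge side. Origin: centre of its foot.

How it is judged:
On the way, in this order (a step that is already met when the one before it is completed fails the run):
1. the plaque lies fully home against the stop (y of plaque in the frame of jig above -0.005 m and x of plaque in the frame of jig between -0.005 and 0.005 m and z of plaque in the frame of jig below 0.021 m and angle between the x axis of plaque and the x axis of jig, either way round below 0.08 rad), for 0.2 s.
2. the frame is shut over the plaque (all of step 1 and value of joint leaf below 0.03 rad), for 0.2 s.
3. the pin is through the frame's hole and the base's hole, its flange on the frame (all of step 2 and horizontal distance between pin and jig_hole below 0.005 m and z of pin in the frame of jig below 0.009 m and angle between pin's own z axis and vertical below 0.1 rad), for 0.2 s.
At the end, for the whole second after the job is handed in: Plaque home within 5 mm and 4.5 degrees; frame shut within 0.03 rad; pin within 5 mm of the hole's axis and 5.7 degrees of upright, flange within 3.5 mm of the frame; over 3 N between pin and jig and over 2 N between fingers and pin through the last second (all of step 3 and contact force between pin and jig above 3 N and contact force between the fingers and pin above 2 N); the arm keeps its last pose, push and grip.
It fails at once if the plaque is lifted off the bed by more than 15 mm (z of plaque in the frame of jig above 0.033 m).
It fails at once if a bystander (punch, drift, graver, offcut, washer, handle) is moved by more than 30 mm (distance of any of punch, drift, graver, offcut, washer, handle from where it was at the start of the episode above 0.03 m).
It also fails if it takes over 72 s, if anything falls off the work surface, if the arm or the gripper's body presses on something with over 40 N, if the wrist force passes 120 N, or if a joint passes its speed limit or range.

## Working session

There is one attempt and no reset: what is moved stays moved. The work goes in short steps, Python scripts to look and compute and a shell command to move; the robot and the scene stay as the last step left them, time stands still between calls to the robot, and variables do not carry over. Pictures are saved under pics/ and viewed, about 8 in all and at most 12, crops included, and the job is handed in when it is done.

```bash
mkdir -p pics; ls; cat > h.py <<'E'
import numpy as np, cv2
from cell import readout, vision, manip
def snap(n):
    s=readout.sense(); d=vision.snapshot(n); 
    d['s']=s; return d
E
python3 - <<'E'
from h import *
import pickle
s=readout.sense(); print(s, manip.grip_depth)
for n in ('side','top'):
    d=snap(n); cv2.imwrite(f'pics/{n}0.png',d['pixels']); pickle.dump(d,open(f'{n}0.pkl','wb')); print(n,d['fovy'],d['cx'],d['cy'],np.round(d['T'],3).tolist())
E
```

```text
pics
{'time_s': 0.0, 'joint_positions': array([-1.30670051e+00,  9.18014070e-02,  1.23188655e+00, -2.63805712e-05,
        1.81979525e+00, -5.66933253e-02]), 'qvel': array([-3.30679629e-04,  2.82019467e-04,  1.96069375e-03,  6.49146229e-05,
        3.62694529e-04, -4.51057173e-04]), 'tau': array([-2.61786634e-03, -4.46461809e+01, -4.06444287e+01,  6.97291712e-02,
        2.96399428e-02, -1.47606897e-04]), 'eef_pos': array([ 0.18910387, -0.56910181,  0.22154091]), 'tool_rot': array([ 9.87164421e-01,  1.59704455e-01, -1.10568324e-04, -9.38871916e-04]), 'force': array([-0.41013223, -0.33854049, -0.07754711]), 'ft_torque': array([ 0.0211243 , -0.02327343, -0.00362819]), 'grip_width': 0.08780978156215646} 0.0187
side 52.607063028078464 320.7717420855342 243.5030576959512 [[0.731, -0.512, 0.452, 0.125], [-0.682, -0.565, 0.464, -0.485], [0.018, -0.647, -0.762, 0.81], [0.0, 0.0, 0.0, 1.0]]
top 48.53698065666254 310.4682260157203 248.15567061916107 [[0.01, -0.997, 0.082, 0.471], [-1.0, -0.01, -0.001, -0.022], [0.002, -0.082, -0.997, 1.229], [0.0, 0.0, 0.0, 1.0]]
```

View pics/top0.png

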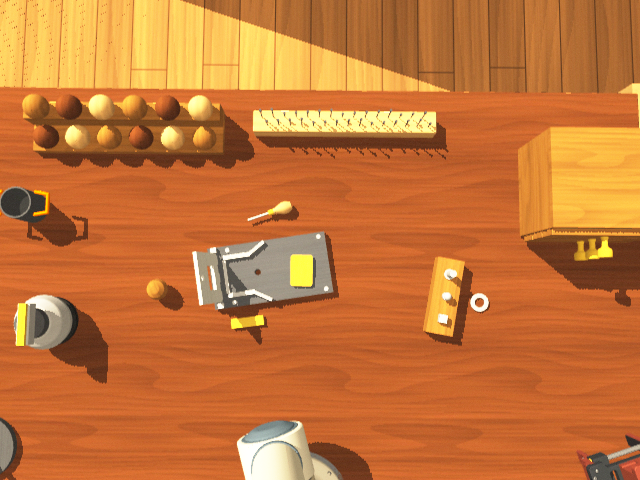

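View pics/side0.png

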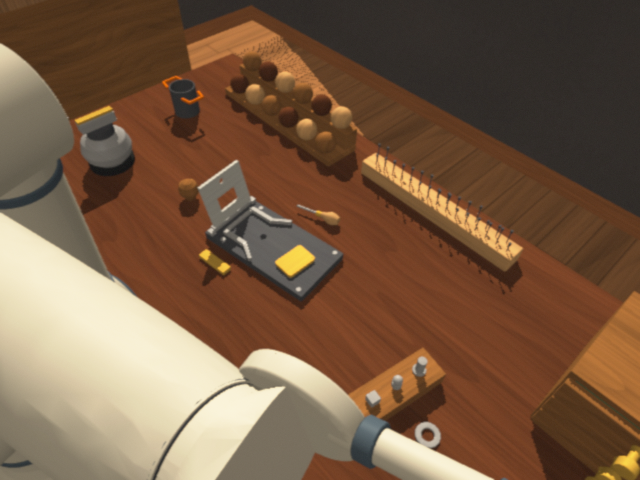

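```bash
python3 - <<'E'
from h import *
t=cv2.imread('pics/top0.png'); s=cv2.imread('pics/side0.png')
def crop(im,x0,y0,w,h,k,step=10):
    c=cv2.resize(im[y0:y0+h,x0:x0+w],None,fx=k,fy=k,interpolation=cv2.INTER_CUBIC)
    for x in range(-(-x0//step)*step,x0+w,step):
        cv2.line(c,((x-x0)*k,0),((x-x0)*k,5),(0,255,0),1); 
        if x%20==0: cv2.putText(c,str(x),((x-x0)*k,16),0,.4,(0,255,0),1)
    for y in range(-(-y0//step)*step,y0+h,step):
        cv2.line(c,(0,(y-y0)*k),(5,(y-y0)*k),(0,255,0),1); cv2.putText(c,str(y),(6,(y-y0)*k+4),0,.4,(0,255,0),1)
    return c
cv2.imwrite('pics/A.png',crop(t,185,225,160,95,5))
cv2.imwrite('pics/B.png',crop(s,195,155,155,150,4))
a=crop(t,420,250,75,95,5); b=crop(s,345,345,100,95,4)
o=np.zeros((480,790,3),np.uint8); o[:a.shape[0],:a.shape[1]]=a; o[:b.shape[0],380:380+b.shape[1]]=b
cv2.imwrite('pics/C.png',o)
E
```

```text
(no output)
```

View pics/A.png

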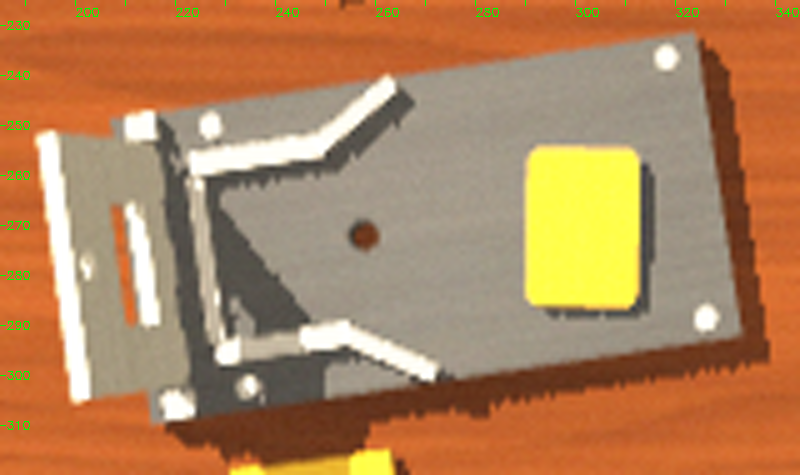

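View pics/B.png

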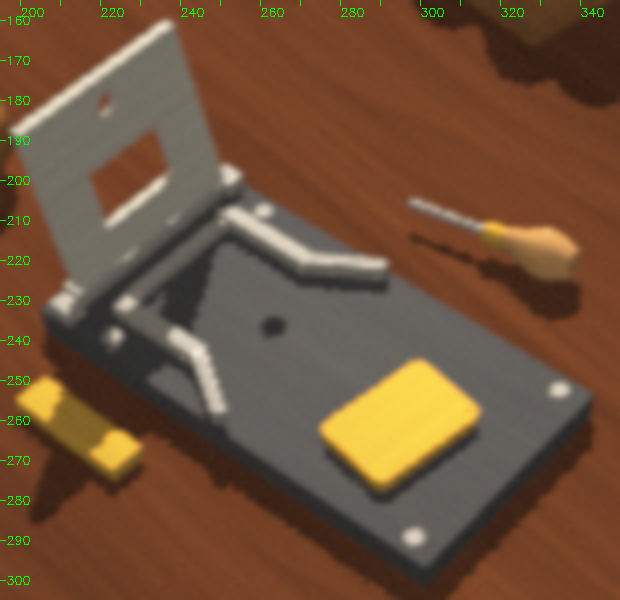

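View pics/C.png

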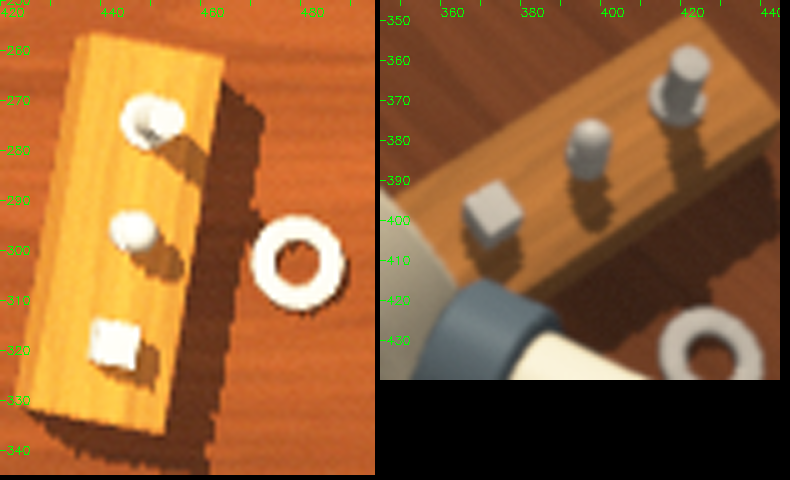

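```bash
cat >> h.py <<'E'
import pickle
def K(d): return 240/np.tan(np.radians(d['fovy']/2))
def ray(d,uv):
    T=np.array(d['T']); f=K(d)
    v=T[:3,:3]@[(uv[0]-d['cx'])/f,(uv[1]-d['cy'])/f,1]; return T[:3,3],v/np.linalg.norm(v)
def atz(d,uv,z):
    o,v=ray(d,uv); return o+v*(z-o[2])/v[2]
def tri(*prs):
    A=np.zeros((3,3));b=np.zeros(3);L=[]
    for d,uv in prs:
        o,v=ray(d,uv);P=np.eye(3)-np.outer(v,v);A+=P;b+=P@o;L.append((o,v))
    p=np.linalg.solve(A,b); return p,max(np.linalg.norm(np.cross(p-o,v)) for o,v in L)
def proj(d,p):
    T=np.array(d['T']); q=T[:3,:3].T@(np.array(p)-T[:3,3]); return K(d)*q[:2]/q[2]+[d['cx'],d['cy']]
E
python3 - <<'E'
from h import *
np.set_printoptions(precision=4,suppress=True)
t=pickle.load(open('top0.pkl','rb')); s=pickle.load(open('side0.pkl','rb'))
A=lambda x,y:(185+x/5,225+y/5); B=lambda x,y:(195+x/4,155+y/4)
C1=lambda x,y:(420+x/5,250+y/5); C2=lambda x,y:(345+(x-380)/4,345+y/4)
for n,a,b in [('hole',A(363,235),B(273,326)),('scr+x',A(667,57),B(559,390)),('scr-x',A(706,318),B(414,537)),
 ('cor+x',A(694,32),B(590,396)),('cor-x',A(741,333),B(425,572)),
 ('plq nw',A(527,147),B(419,358)),('plq ne',A(640,147),B(483,410)),('plq se',A(640,308),B(382,488)),('plq sw',A(527,308),B(318,428)),
 ('leaf+x',A(47,133),B(170,24)),('leaf-x',A(80,402),B(14,133)),('leafhole',A(88,266),B(105,104)),
 ('pinTop',C1(165,120),C2(691,63)),('punch',C1(133,230),C2(591,130)),('drift',C1(115,344),C2(493,205)),('stand+x,-y',C1(224,60),C2(780,116)),
 ('railend+x',A(390,85),B(385,263)),('railend-x',A(430,372),B(218,408))]:
    p,e=tri((t,a),(s,b)); print(n,p,'%.4f'%e)
cor=[atz(t,A(*q),.018)[:2] for q in [(694,32),(741,333),(152,420)]]
d=cor[2]-cor[1]; print('side dir',d,np.degrees(np.arctan2(-d[0],d[1]))); d=cor[0]-cor[1]; print('end dir',d,np.degrees(np.arctan2(d[1],d[0])))
print('hole z18',atz(t,A(363,235),.018),atz(s,B(273,326),.018))
print('plq z26',[atz(t,A(*q),.026) for q in [(583,227)]],atz(s,B(400.5,421),.026))
E
```

```text
hole [0.5152 0.0963 0.0169] 0.0007
scr+x [ 0.5976 -0.0413  0.0193] 0.0005
scr-x [ 0.4791 -0.0602  0.0189] 0.0008
cor+x [ 0.6094 -0.0534  0.0156] 0.0001
cor-x [ 0.4723 -0.0762  0.0126] 0.0006
plq nw [0.5554 0.022  0.0233] 0.0005
plq ne [ 0.5553 -0.0289  0.0266] 0.0001
plq se [ 0.4836 -0.0304  0.0256] 0.0012
plq sw [0.4835 0.0203 0.0264] 0.0017
leaf+x [0.5519 0.2165 0.1314] 0.0007
leaf-x [0.4419 0.1993 0.1332] 0.0011
leafhole [0.4971 0.201  0.118 ] 0.0003
pinTop [ 0.5134 -0.335   0.0696] 0.0012
punch [ 0.4656 -0.3237  0.0574] 0.0014
drift [ 0.4153 -0.3168  0.0501] 0.0010
stand+x,-y [ 0.5412 -0.3704  0.0352] 0.0003
railend+x [0.5836 0.0837 0.0277] 0.0016
railend-x [0.4538 0.0639 0.0274] 0.0010
side dir [-0.0418  0.2661] 8.935699535125753
end dir [0.1371 0.0224] 9.274861730655482
hole z18 [0.5146 0.0966 0.018 ] [0.5153 0.095  0.018 ]
plq z26 [array([ 0.5189, -0.0036,  0.026 ])] [ 0.5192 -0.0054  0.026 ]
```

```bash
python3 -m creep '0 0 0 -7;0 0 0 -7;0 0 0 -7;0 0 0 -7;0 0 0 -7;0 0 0 -7;0 0 0 -7;0 0 0 -7' 100 && python3 -m creep '0 0 0 -7;0 0 0 -7;0 0 0 -7;0 0 0 -3.7;30 25 0 0;32 26 0 0;32 26 0 0;32 26 0 0' && python3 -m creep '32 26 0 0;32 26 0 0;32 26 0 0;32 26 0 0;32 26 0 0;32 26 0 0;32 26 0 0;32 26 0 0' && python3 -m creep '32 26 0 0;31 26 0 0;30 26 0 0;25 20 0 0;5 6 0 0;0 0 0 0;0 0 0 0;0 0 0 0'
```

```text
time_s: 0.77
eef_pos: [0.1892, -0.5692, 0.222]
tool_rot: [0.795, 0.607, 0.0, -0.001]
force: [-0.7, -0.2, 0.3]
grip_width: 0.0878
time_s: 1.43
eef_pos: [0.2713, -0.4271, 0.2218]
tool_rot: [0.649, 0.761, 0.0, -0.001]
force: [1.0, -1.2, 0.5]
grip_width: 0.0879
time_s: 2.1
eef_pos: [0.4364, -0.1411, 0.2224]
tool_rot: [0.649, 0.761, -0.0, 0.0]
force: [0.7, 0.3, -0.3]
grip_width: 0.0876
time_s: 2.77
eef_pos: [0.5188, -0.0065, 0.2226]
tool_rot: [0.649, 0.76, -0.0, 0.0]
force: [-0.4, -0.1, 0.3]
grip_width: 0.0878
```

```bash
python3 -m creep '1 0 30 0;0 0 35 0;0 0 35 0;0 0 35 0;0 0 30 0;0 0 18 0;0 0 10 0;0 0 5 0' 100 && python3 -m creep '0 0 3 0;0 0 1 0;0 0 0 0;0 0 0 0;0 0 0 0;0 0 0 0;0 0 0 0;0 0 0 0' 100 && python3 -m creep '0 0 0 0;0 0 0 0;0 0 0 0;0 0 0 0;0 0 0 0;0 0 0 0;0 0 0 0;0 0 0 0' 60 6
```

```text
time_s: 3.43
eef_pos: [0.518, -0.0056, 0.0232]
tool_rot: [0.65, 0.76, -0.001, -0.001]
force: [-0.7, -0.0, 0.1]
grip_width: 0.0879
time_s: 4.1
eef_pos: [0.5193, -0.0042, 0.0209]
tool_rot: [0.649, 0.761, 0.0, 0.0]
force: [0.5, 0.2, 0.3]
grip_width: 0.0879
time_s: 4.77
eef_pos: [0.5191, -0.0042, 0.0206]
tool_rot: [0.649, 0.761, 0.0, -0.0]
force: [1.1, 0.2, 0.0]
grip_width: 0.0732
```

```bash
python3 -m creep '0 0 0 0;0 0 0 0;0 0 0 0;0 0 0 0;0 0 0 0;0 0 0 0;0 0 0 0;0 0 0 0' 60 10 && python3 -m creep '10 2 0 0;10 2 0 0;10 2 0 0;10 2 0 0;10 2 0 0;10 2 0 0;4 0 0 0;0 0 0 0' && python3 -m creep '0 0 0 0;0 0 0 0;0 0 0 0;0 0 0 0;0 0 0 0;0 0 0 0;0 0 0 0;0 0 0 0' 100 && python3 - <<'E'
from h import *
d=snap('top'); pickle.dump(d,open('top1.pkl','wb')); cv2.imwrite('pics/D.png',cv2.resize(d['pixels'][215:335,180:340],None,fx=5,fy=5,interpolation=cv2.INTER_CUBIC))
E
```

```text
time_s: 5.43
eef_pos: [0.5192, -0.0042, 0.0206]
tool_rot: [0.649, 0.761, 0.0, -0.0]
force: [1.0, 0.7, -1.0]
grip_width: 0.0726
time_s: 6.1
eef_pos: [0.5208, 0.0625, 0.0206]
tool_rot: [0.648, 0.761, 0.0, -0.0]
force: [1.0, 1.6, 0.2]
grip_width: 0.0723
time_s: 6.77
eef_pos: [0.5209, 0.0607, 0.0206]
tool_rot: [0.649, 0.761, -0.0, 0.0]
force: [0.0, 1.3, 0.5]
grip_width: 0.0876
```

View pics/D.png

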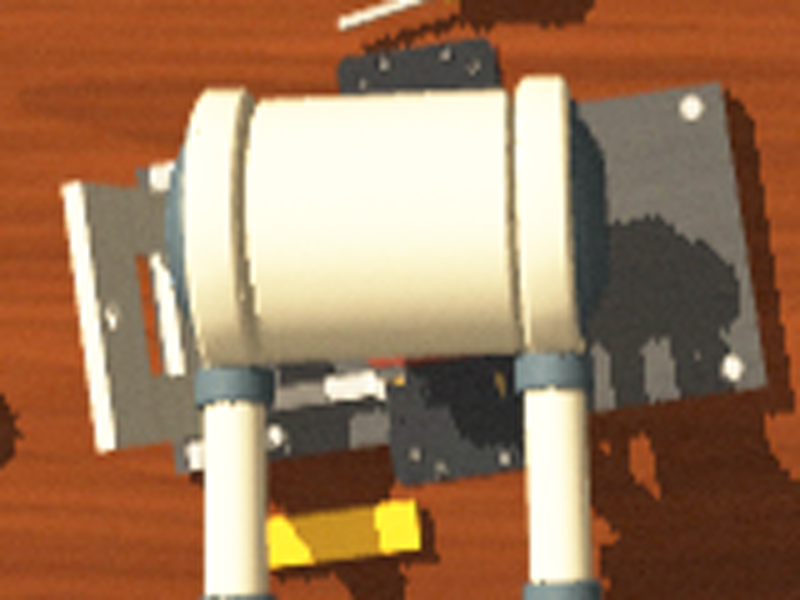

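```bash
python3 -m creep '0 0 -15 0;0 0 -15 0;-20 0 0 0;-20 0 0 0;-12 0 0 0;0 0 0 0;0 0 0 0;0 0 0 0' 34 20 && python3 -m creep '0 0 0 0;0 0 0 0;0 0 0 0;0 0 0 0;0 0 0 0;0 0 0 0;0 0 0 0;0 0 0 0' && python3 -m creep '0 0 15 0;0 0 12 0;0 0 3 0;0 0 0 0;0 0 0 0;0 0 0 0;0 0 0 0;0 0 0 0'
```

```text
time_s: 7.48
eef_pos: [0.5288, 0.01, 0.0503]
tool_rot: [0.649, 0.761, 0.0, -0.0]
force: [0.0, 0.3, -0.2]
grip_width: 0.0378
time_s: 8.15
eef_pos: [0.5291, 0.0095, 0.0507]
tool_rot: [0.649, 0.761, 0.0, -0.0]
force: [-0.1, 0.1, 0.2]
grip_width: 0.0297
time_s: 8.82
eef_pos: [0.5293, 0.0095, 0.021]
tool_rot: [0.649, 0.761, 0.0, 0.0]
force: [-0.2, -0.6, -0.3]
grip_width: 0.0297
```

```bash
python3 -m creep '5 0 0 0;6 0 0 0;6 0 0 0;6 0 0 0;6 0 0 0;6 0 0 0;6 0 0 0;6 0 0 0' && python3 -m creep '6 0 0 0;6 0 0 0;6 0 0 0;6 0 0 0;5 0 0 0;4 0 0 0;3 0 0 0;2 0 0 0' && python3 -m creep '1 0 0 0;1 0 0 0;1 0 0 0;1 0 0 0;0 0 0 0;0 0 0 0;0 0 0 0;0 0 0 0'
```

```text
time_s: 9.48
eef_pos: [0.5219, 0.0564, 0.0208]
tool_rot: [0.649, 0.761, 0.0, 0.0]
force: [1.5, -1.4, 0.5]
grip_width: 0.0302
time_s: 10.15
eef_pos: [0.5157, 0.0937, 0.0208]
tool_rot: [0.649, 0.761, 0.0, 0.0]
force: [2.3, -1.9, 0.5]
grip_width: 0.0299
time_s: 10.82
eef_pos: [0.5149, 0.0974, 0.0206]
tool_rot: [0.649, 0.761, -0.0, -0.0]
force: [0.8, -1.8, 1.5]
grip_width: 0.03
```

```bash
python3 -m creep '1 0 0 0;1 0 0 0;1 0 0 0;1 0 0 0;0 0 0 0;0 0 0 0;0 0 0 0;0 0 0 0' && python3 -m creep '1 0 0 0;1 0 0 0;0 0 0 0;0 0 0 0;0 0 0 0;0 0 0 0;0 0 0 0;0 0 0 0'
```

```text
time_s: 11.48
eef_pos: [0.5142, 0.1016, 0.0204]
tool_rot: [0.649, 0.761, -0.0, -0.0]
force: [-0.2, 0.9, 0.3]
grip_width: 0.0296
time_s: 12.15
eef_pos: [0.5141, 0.1019, 0.0204]
tool_rot: [0.649, 0.761, -0.001, 0.001]
force: [0.0, -5.4, 1.1]
grip_width: 0.0299
```

```bash
python3 -m creep '1 0 0 0;0 0 0 0;0 0 0 0;0 0 0 0;-4 0 0 0;-4 0 0 0;0 0 -5 0;0 0 -10 0' && python3 -m creep '0 0 -25 0;0 0 -30 0;0 0 -30 0;0 0 -30 0;0 0 -25 0;0 0 -15 0;0 0 0 0;0 0 0 0' 0 20 && python3 - <<'E'
from h import *
d=snap('wrist'); s=d['s']; print(s['eef_pos'],d['fovy'],d['cx'],d['cy'],np.round(d['tool_from_camera'],3).tolist()); pickle.dump(d,open('w1.pkl','wb')); cv2.imwrite('pics/E.png',d['pixels'])
E
```

```text
time_s: 12.82
eef_pos: [0.5142, 0.0965, 0.0347]
tool_rot: [0.649, 0.761, -0.001, -0.001]
force: [-0.6, 0.4, -0.5]
grip_width: 0.0301
time_s: 13.48
eef_pos: [0.5156, 0.0968, 0.192]
tool_rot: [0.649, 0.761, 0.001, 0.001]
force: [-0.4, -0.2, -0.3]
grip_width: 0.0003
[0.51564872 0.09677685 0.19203122] 65.70646984690485 313.7869784078251 243.46277158760316 [[0.0, -0.952, -0.305, 0.085], [1.0, 0.0, -0.0, -0.0], [0.0, -0.305, 0.952, -0.162], [0.0, 0.0, 0.0, 1.0]]
```

View pics/E.png

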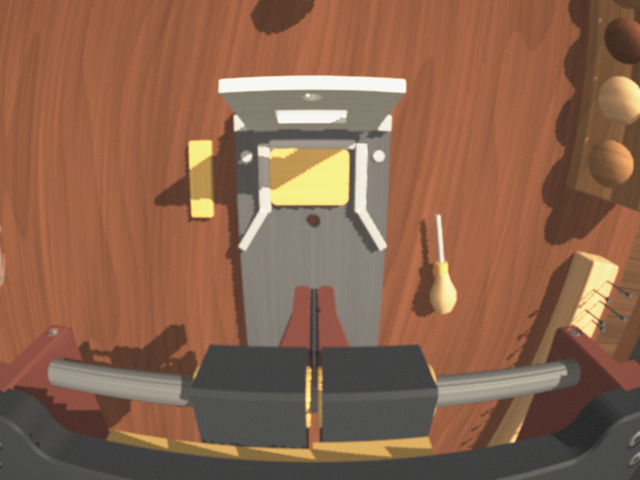

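```bash
python3 -m creep '20 0 0 0;25 0 0 0;30 0 0 0;30 0 0 0;25 0 0 0;11 0 0 0;0 0 0 0;0 0 0 0' && python3 -m creep '0 0 15 0;0 0 20 0;0 0 20 0;0 0 12 0;0 0 5 0;0 0 0 0;0 0 0 0;0 0 0 0'
```

```text
time_s: 14.2
eef_pos: [0.4926, 0.2352, 0.1893]
tool_rot: [0.649, 0.761, -0.001, -0.0]
force: [0.8, -0.7, -0.1]
grip_width: 0.0003
time_s: 14.87
eef_pos: [0.4937, 0.2355, 0.1201]
tool_rot: [0.649, 0.761, 0.001, 0.001]
force: [0.2, 0.6, 1.7]
grip_width: 0.0005
```

```bash
python3 -m creep '-8 0 0 0;-8 0 0 0;-5 0 0 0;-5 0 0 0;-5 0 0 0;-5 0 0 0;-3 0 0 0;0 0 0 0' && python3 -m creep '-6 0 0.5 0;-6 0 0.5 0;-6 0 0.5 0;-5 0 0.5 0;-5.5 0 2 0;-5.5 0 2 0;-5.5 0 2 0;-5 0 2 0'
```

```text
time_s: 15.53
eef_pos: [0.4992, 0.1963, 0.1186]
tool_rot: [0.649, 0.761, -0.0, 0.0]
force: [1.7, -0.5, -0.1]
grip_width: 0.0005
time_s: 16.2
eef_pos: [0.5061, 0.1525, 0.1082]
tool_rot: [0.649, 0.761, -0.0, -0.0]
force: [-1.0, 2.0, 0.3]
grip_width: 0.0003
```

```bash
python3 -m creep '-6 0 3 0;-6 0 4 0;-5.5 0 4.5 0;-5.5 0 5 0;-5 0 6 0;-4.5 0 6.5 0;0 0 0 0;0 0 0 0' && python3 -m creep '-3 0 5 0;-3 0 5 0;-2 0 5.5 0;-2 0 5.5 0;-1.5 0 5 0;-1 0 5 0;-1 0 5 0;0 0 0 0' && python3 -m creep '-0.5 0 4 0;0 0 3 0;0 0 1 0;0 0 1 0;0 0 0 0;0 0 0 0;0 0 0 0;0 0 0 0'
```

```text
time_s: 16.87
eef_pos: [0.5111, 0.1205, 0.0789]
tool_rot: [0.649, 0.761, -0.001, -0.0]
force: [-0.1, 0.5, 0.5]
grip_width: 0.0005
time_s: 17.53
eef_pos: [0.5127, 0.1075, 0.0421]
tool_rot: [0.649, 0.761, -0.001, -0.001]
force: [-0.1, -0.9, -0.1]
grip_width: 0.0004
time_s: 18.2
eef_pos: [0.5136, 0.1072, 0.0358]
tool_rot: [0.649, 0.761, 0.0, 0.0]
force: [-3.6, -0.7, 5.9]
grip_width: 0.0007
```

```bash
python3 -m creep '0 0 1 0;0 0 1 0;0 0 0 0;0 0 0 0;0 0 0 0;0 0 0 0;0 0 0 0;0 0 0 0' && python3 -m creep '0 0 -10 0;-12 0 -25 0;-13 0 -30 0;-15 0 -30 0;-15 0 -20 0;-15 0 -9 0;0 0 0 0;0 0 0 0' && python3 - <<'E'
from h import *
d=snap('wrist'); s=d['s']; print(s['eef_pos'],s['tool_rot']); pickle.dump(d,open('w2.pkl','wb')); cv2.imwrite('pics/F0.png',d['pixels']); cv2.imwrite('pics/F.png',cv2.resize(d['pixels'][100:280,210:420],None,fx=3.5,fy=3.333,interpolation=cv2.INTER_CUBIC))
E
```

```text
time_s: 18.87
eef_pos: [0.5136, 0.1072, 0.0356]
tool_rot: [0.649, 0.761, 0.0, 0.0]
force: [-7.9, -1.5, 15.6]
grip_width: 0.0007
time_s: 19.53
eef_pos: [0.5248, 0.038, 0.1568]
tool_rot: [0.649, 0.76, 0.0, 0.0]
force: [0.0, 0.4, -0.2]
grip_width: 0.0002
[0.52478413 0.03800984 0.15683319] [6.49411840e-01 7.60436719e-01 4.76162208e-04 1.77336977e-04]
```

View pics/F.png

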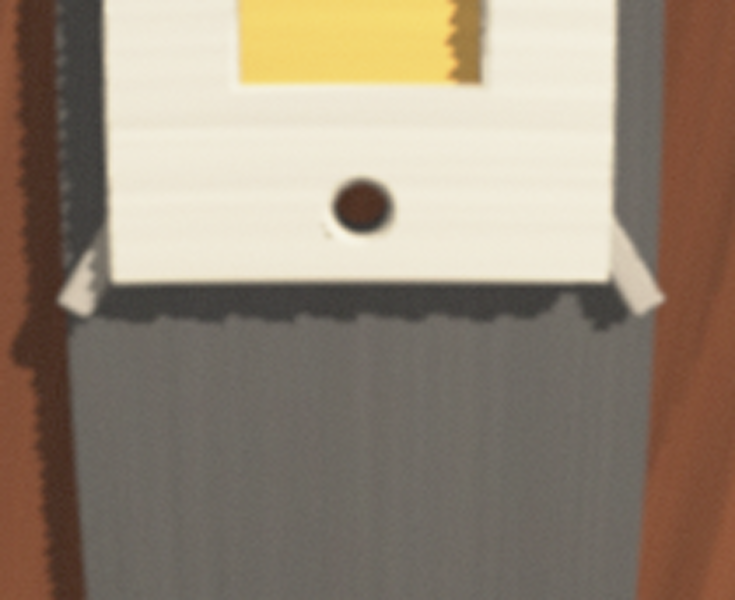

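```bash
cat >> h.py <<'E'
from scipy.spatial.transform import Rotation as R
def wray(d,uv):
    M=np.array(d['tool_from_camera']); s=d['s']; f=K(d)
    p=np.array([uv[0]-d['cx'],uv[1]-d['cy']]); r=np.linalg.norm(p); a=r/f
    v=np.r_[np.sin(a)*p/max(r,1e-9),np.cos(a)]
    Q=R.from_quat(s['tool_rot']).as_matrix()
    return Q@M[:3,3]+s['eef_pos'], Q@M[:3,:3]@v
def watz(d,uv,z):
    o,v=wray(d,uv); return o+v*(z-o[2])/v[2]
def wproj(d,p):
    M=np.linalg.inv(np.array(d['tool_from_camera'])); s=d['s']; Q=R.from_quat(s['tool_rot']).as_matrix()
    q=M[:3,:3]@(Q.T@(np.array(p)-s['eef_pos']))+M[:3,3]; a=np.arctan2(np.linalg.norm(q[:2]),q[2]); return K(d)*a*q[:2]/np.linalg.norm(q[:2])+[d['cx'],d['cy']]
E
python3 -m creep '-30 -6 0 0;-35 -6 0 0;-40 -7 0 0;-40 -7 0 0;-40 -7 0 0;-40 -7 0 0;-40 -7 0 0;-40 -7 0 0' 34 20 && python3 -m creep '-40 -7 0 0;-35 -6 0 0;-20 -3 0 0;-6 -1 0 0;0 0 0 0;0 0 0 0;0 0 0 0;0 0 0 0' && python3 - <<'E'
from h import *
d=snap('wrist'); s=d['s']; print(s['eef_pos'],s['tool_rot']); pickle.dump(d,open('w3.pkl','wb'))
print('pred top',wproj(d,[.5134,-.335,.07]),'flange',wproj(d,[.5134,-.335,.038]))
cv2.imwrite('pics/G.png',cv2.resize(d['pixels'][120:320,200:440],None,fx=3,fy=3,interpolation=cv2.INTER_CUBIC))
w=pickle.load(open('w2.pkl','rb')); print('leaf hole',watz(w,(313.4,161.8),.0355)); 
w=pickle.load(open('w1.pkl','rb')); print('base hole',watz(w,(313,219.5),.018))
E
```

```text
time_s: 20.25
eef_pos: [0.5188, -0.272, 0.1546]
tool_rot: [0.648, 0.761, 0.0, -0.001]
force: [0.6, -0.6, -0.4]
grip_width: 0.0301
time_s: 20.92
eef_pos: [0.5191, -0.3722, 0.1568]
tool_rot: [0.648, 0.762, 0.0, -0.0]
force: [0.9, 1.0, 0.2]
grip_width: 0.0298
[ 0.51905655 -0.37219221  0.15680181] [ 6.48104839e-01  7.61551100e-01  2.00076002e-04 -6.91715270e-06]
pred top [314.58010964 197.87316959] flange [314.49627584 190.09610594]
leaf hole [0.51513612 0.09636351 0.0355    ]
base hole [0.51508103 0.0972683  0.018     ]
```

View pics/G.png

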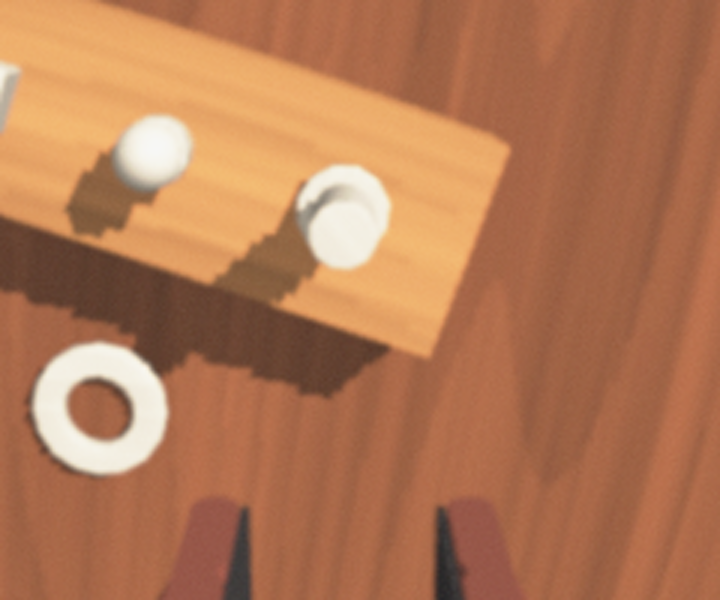

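```bash
python3 -m creep '10 0 0 0;17 0 0 0;10 0 0 0;0.7 0 0 0;0 0 15 0;0 0 20 0;0 0 20 0;0 0 15 0' && python3 -m creep '0 0 15 0;0 0 14 0;0 0 10 0;0 0 5 0;0 0 0 0;0 0 0 0;0 0 0 0;0 0 0 0' && python3 -m creep '0 0 0 0;0 0 0 0;0 0 0 0;0 0 0 0;0 0 0 0;0 0 0 0;0 0 0 0;0 0 0 0' 0 40
```

```text
time_s: 21.63
eef_pos: [0.5122, -0.3364, 0.0852]
tool_rot: [0.649, 0.761, -0.0, -0.0]
force: [0.8, -0.3, 0.1]
grip_width: 0.0301
time_s: 22.3
eef_pos: [0.5131, -0.3372, 0.0439]
tool_rot: [0.649, 0.761, 0.0, 0.001]
force: [-0.6, -0.5, -0.6]
grip_width: 0.0298
time_s: 22.97
eef_pos: [0.5128, -0.3369, 0.0431]
tool_rot: [0.649, 0.761, 0.0, 0.0]
force: [0.1, -0.7, 3.9]
grip_width: 0.0154
```

```bash
python3 -m creep '0 0 -5 0;0 0 -10 0;0 0 -15 0;0 0 -20 0;0 0 -20 0;0 0 -15 0;0 0 -5 0;0 0 0 0' && python3 -m creep '15 2 0 0;25 4 0 0;33 6 0 0;36 6 0 0;36 6 0 0;36 6 0 0;36 6 0 0;36 6 0 0' && python3 -m creep '36 6 0 0;36 6 0 0;36 6 0 0;30 5 0 0;20 3 0 0;10 2 0 0;4.6 0 0 0;0 0 0 0' && python3 -m creep '0 0 8 0;0 0 8 0;0 0 8 0;0 0 4 0;0 0 2 0;0 0 0 0;0 0 0 0;0 0 0 0' && python3 - <<'E'
from h import *
d=snap('wrist'); s=d['s']; print(s['eef_pos'],s['tool_rot'],s['force']); pickle.dump(d,open('w4.pkl','wb'))
cv2.imwrite('pics/H.png',cv2.resize(d['pixels'][180:360,215:415],None,fx=3.3,fy=3.3,interpolation=cv2.INTER_CUBIC))
for n in('top','side'):
    d=snap(n); pickle.dump(d,open(n+'4.pkl','wb')); print(n,proj(d,[.5151,.0965,.0355]))
    cv2.imwrite(f'pics/{n}4.png',d['pixels'])
E
```

```text
time_s: 23.63
eef_pos: [0.5131, -0.3372, 0.1348]
tool_rot: [0.649, 0.761, 0.0, 0.002]
force: [-0.2, -0.2, -0.7]
grip_width: 0.0149
time_s: 24.3
eef_pos: [0.5125, -0.0776, 0.1307]
tool_rot: [0.649, 0.761, -0.001, -0.001]
force: [1.4, -0.1, -0.3]
grip_width: 0.0151
time_s: 24.97
eef_pos: [0.5137, 0.095, 0.1316]
tool_rot: [0.648, 0.761, -0.001, -0.001]
force: [-0.1, 0.2, -0.9]
grip_width: 0.0153
time_s: 25.63
eef_pos: [0.5147, 0.0945, 0.103]
tool_rot: [0.649, 0.761, 0.0, 0.0]
force: [0.7, 0.4, -0.5]
grip_width: 0.0153
[0.51473942 0.09446711 0.10304986] [6.48986435e-01 7.60799901e-01 2.48891922e-04 2.36902422e-04] [ 0.6555449   0.41309076 -0.49581745]
top [256.88111484 271.48004427]
side [262.1605913  230.76171969]
```

View pics/H.png

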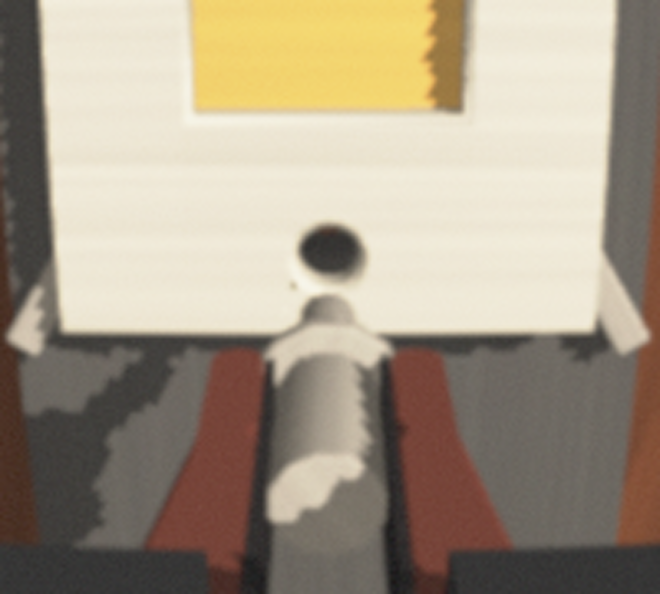

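```bash
python3 - <<'E'
from h import *
np.set_printoptions(precision=4,suppress=True)
d=pickle.load(open('w4.pkl','rb')); e=d['s']['eef_pos']
C=lambda x,y:(215+x/3.3,180+y/3.3)
for uv in [(332,251),(332,255)]: print('hole',watz(d,C(*uv),.0355))
ex=np.array([.987,.158,0]); ey=np.array([-.158,.987,0])
print('foot edge chamf?',[ (watz(d,C(328,295),z)-e)@ey for z in (.064,.066)],'lat',(watz(d,C(328,300),.064)-e)@ex)
p=np.array([.5151,.0965,0])  # expected pin axis
for r,z in((.004,.064),(.005,.066)):
    q=wproj(d,p+ey*r+[0,0,z]); print('exp foot front crop',(q-[215,180])*3.3)
print('hole lat', (watz(d,C(332,252),.0355)-e)@ex,'hole ahead',(watz(d,C(332,252),.0355)-e)@ey)
q=wproj(d,p+[0,0,.130]); print('exp top ctr crop',(q-[215,180])*3.3, 'meas 327,503')
E
```

```text
hole [0.5154 0.0971 0.0355]
hole [0.5155 0.0963 0.0355]
foot edge chamf? [np.float64(0.0045125136499773325), np.float64(0.005311073999868813)] lat 0.00020143238793632876
exp foot front crop [330.7073 287.4349]
exp foot front crop [330.7579 286.2867]
hole lat 0.001049363149764413 hole ahead 0.0023353156550311796
exp top ctr crop [332.6475 503.9566] meas 327,503
```

```bash
python3 -m creep '0.6 0.4 0 0;0.7 0.3 0 0;0 0 8 0;0 0 8 0;0 0 5 0;0 0 3 0;0 0 2 0;0 0 0 0' && python3 -m creep '0 0 1 0;0 0 1.5 0;0 0 1.5 0;0 0 1.5 0;0 0 1.5 0;0 0 1.5 0;0 0 0 0;0 0 0 0'
```

```text
time_s: 26.45
eef_pos: [0.5146, 0.0959, 0.0758]
tool_rot: [0.649, 0.761, -0.0, -0.0]
force: [-0.0, 0.2, -1.0]
grip_width: 0.0152
time_s: 27.12
eef_pos: [0.5149, 0.0958, 0.068]
tool_rot: [0.649, 0.761, -0.0, 0.0]
force: [-0.3, -0.9, -0.7]
grip_width: 0.0156
```

```bash
python3 -m creep '0 0 2 0;0 0 2 0;0 0 2 0;0 0 1.5 0;0 0 1.5 0;0 0 1.5 0;0 0 1.5 0;0 0 0 0' && python3 -m creep '0 0 1.5 0;0 0 1.5 0;0 0 1.5 0;0 0 1.5 0;0 0 1 0;0 0 0 0;0 0 0 0;0 0 0 0'
```

```text
time_s: 27.78
eef_pos: [0.5149, 0.0958, 0.0558]
tool_rot: [0.649, 0.761, -0.0, -0.0]
force: [0.6, -1.4, -1.4]
grip_width: 0.0154
time_s: 28.45
eef_pos: [0.5149, 0.0959, 0.0489]
tool_rot: [0.649, 0.761, -0.0, -0.0]
force: [1.6, -1.6, -2.5]
grip_width: 0.0152
```

```bash
python3 -m creep '0 0 1 0;0 0 1 0;0 0 1 0;0 0 1 0;0 0 0.5 0;0 0 0 0;0 0 0 0;0 0 0 0' && python3 -m creep '0 0 0.5 0;0 0 0.5 0;0 0 0 0;0 0 0 0;0 0 0 0;0 0 0 0;0 0 0 0;0 0 0 0'
```

```text
time_s: 29.12
eef_pos: [0.515, 0.0959, 0.0446]
tool_rot: [0.649, 0.761, -0.0, 0.0]
force: [1.2, -2.8, 0.5]
grip_width: 0.0149
time_s: 29.78
eef_pos: [0.5151, 0.0959, 0.0446]
tool_rot: [0.649, 0.761, 0.0, 0.0]
force: [-2.1, -3.8, 5.5]
grip_width: 0.0154
```

```bash
python3 -m creep '0 0 0.5 0;0 0 0.3 0;0 0 0 0;0 0 0 0;0 0 0 0;0 0 0 0;0 0 0 0;0 0 0 0' - 50 && python3 -m creep '0 0 0 0;0 0 0 0;0 0 0 0;0 0 0 0;0 0 0 0;0 0 0 0;0 0 0 0;0 0 0 0' && python3 - <<'E'
from h import *
a=[cv2.resize(snap('side')['pixels'][150:310,160:350],(475,400),interpolation=cv2.INTER_CUBIC),cv2.resize(snap('wrist')['pixels'][140:340,235:395],(320,400))]
cv2.imwrite('pics/I.png',np.hstack(a)); print(readout.sense()['force'])
E
```

```text
time_s: 30.45
eef_pos: [0.5151, 0.0959, 0.0445]
tool_rot: [0.649, 0.761, 0.0, 0.0]
force: [-3.7, -3.3, 8.5]
grip_width: 0.0151
time_s: 31.12
eef_pos: [0.5151, 0.0958, 0.0445]
tool_rot: [0.649, 0.761, 0.0, 0.0]
force: [-2.8, -4.2, 9.3]
grip_width: 0.0149
[-4.31071243 -4.11479467  9.43252006]
```

View pics/I.png

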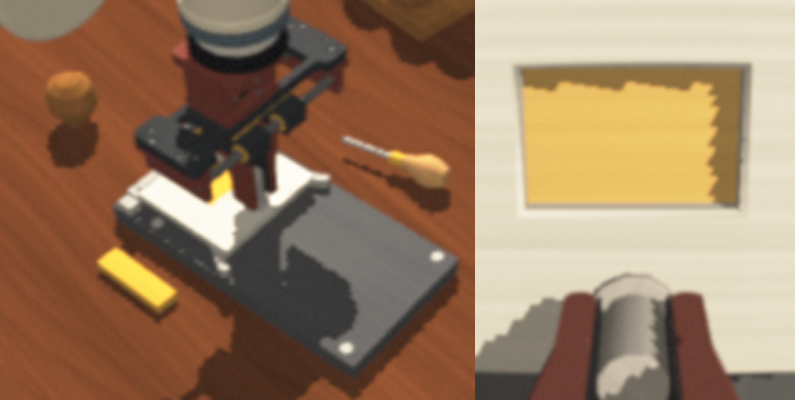

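The side and wrist views show the frame flat, the plaque filling its window, and the pin's flange on the frame with the fingers around the grip. The push is steady at about 9.4 N.

```bash
python3 -c "from cell import manip; print(manip.hand_in())"
```

```text
the job is handed in; nothing more can be done
None
```

I slid the plaque home against the stop, folded the frame shut over it, and pushed the pin through both holes. I handed in at about 31 s of the 72 s allowed, with the fingers still gripping the pin and pressing down. The hand-in gives no verdict, so the result rests on my own checks.

- **Plaque:** I gripped it only to straighten and centre it on the bed, then let go and pushed it from behind. A wrist picture after the push shows it square against the stop, and a later one shows it filling the frame's window. It was never lifted.
- **Frame:** it was pressed down with about 16 N while shutting and looks level in the pictures. I did not measure the hinge angle itself.
- **Pin:** the tool stopped 44.5 mm above the bench, the height expected with the flange on the frame. The force stayed low until the flange touched.
- **Hold:** the last reading was about 9.4 N downward, steady, with the grip set to 50 N. There was also a sideways force of about 6 N, probably from the pin not being perfectly centred in its hole.
- **Disagreement:** before insertion, the pin's foot appeared about 2 mm off the hole's axis in the wrist view, while its earlier measured position put it almost on axis. I shifted about 1.3 mm towards the hole and 0.7 mm sideways, and it went in cleanly.
- **Bystanders:** I saw no contact with any of them. The last side view shows the graver, offcut and handle still in place. The stand tools and washer were not pictured again after the pin was lifted.

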